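Stand the fallen hub up and push it into the vee

ROBOT

A 6-joint arm with a two-finger parallel gripper is mounted at the origin on the work surface. World frame = base frame: x ahead of the robot, y to its left, z up, the work surface at z = 0. Lengths are in m, angles in rad, forces in N, time in s.
With the tool pointing down it reaches from about 0.35 to 0.775 m from the base axis. Payload 7.3 kg.
Tool frame: the origin (TCP) lies at the very end of the fingers, on their centre line; the grasp point (between the pads) lies 19 mm behind it; z points along the fingers, x is the direction in which the jaws open and shut, and the axes are right-handed (so a half turn about z gives the same grasp; the last joint's range is limited). The gripper opens to 92 mm and grips with 3 to 60 N. Pads are 19 mm wide; open, the fingers measure 130 mm over their backs; the gripper's body (75 mm by 190 mm) begins 47 mm behind the grasp point.
Start: joints at [1.043, 0.342, 1.524, -0, 1.275, -0.146], TCP at [0.196, 0.487, 0.227] pointing down, gripper open.
Joint ranges: [-2.53, 2.53], [-0.77, 2.02], [0.04, 2.7], [-1, 4.14], [0.28, 2.66], [-3.11, 3.11]. Speed limits (rad/s): [2.57, 2.57, 3.14, 3.14, 3.14, 3.14].

INTERFACE

Orientations are given as [roll, pitch, yaw] about the fixed x, y, z axes, in that order (R = Rz(yaw) Ry(pitch) Rx(roll)).
In Python, from cell import robot, read_camera, nets gives the robot as it stands. The module is installed in compiled form; this text tells all that it offers.
- The arm moves only by the tool carry_out, never from a script. Its arguments are lists of equal length, an entry for each row: "translation": the shift along the tool's x, y, z in m, a list of three; "turn": the turn, a rotation vector about the tool's x, y, z in rad, a list of three; "gripper": the gripper's target within -1 to 1 (shut at 1, half-way at 0, fully open at -1). A call has 1 to 10 rows; each row shifts and turns the commanded pose from where the row before left it, along the tool's axes as they then stand; what a row does not reach is not made up. A row lasts 1/10 s, in which the tool goes at most 50 mm and 8.59 degrees, less where a joint would pass 70% of its speed; a pose out of reach is approached as far as the arm can. A call with a gripper value outside its range is refused whole. The fingers move at their own pace and stop on an object; "squeeze" is the grip in N (left out, the last holds). Time passes only in rows, so rows that do not move let the fingers close. It gives the time, the measured TCP pose, the force and the opening at its end, in the units of the state.
- robot.observe(): the state, without advancing time (a new reading comes with each control period).
- read_camera(name): name is "scene" or "top" or "wrist"; returns a dict with "img" (400x640x3 uint8, red, green, blue), "fx", "fy", "cx", "cy" (pixels), "world_from_camera" (4x4, takes a point from camera to world coordinates). Camera axes: x right, y down, z forward; pixel columns grow to the right and rows downward; lengths in m; the calibration is good to about 2 mm. A picture is of the moment at which its call begins. There is no depth.
- robot.hand_in(): hands the job in, once; it reports no verdict.
Trained networks look in a picture, given as the dict that the camera call returned (one of the last four; its "shot" number tells which), for a name from the list of things; names that differ only in an ending like _2 or _b are one class to them, and where a whole thing is asked for, a point or a joint stands for the part that bears it (a point fixed in the world has none). Each returns a list of dicts, best first, with "score" (0 to 1); they miss things now and then, are a little off and sometimes report something else, mostly with a low value. They report only what shows in the picture. A call takes as long as a camera call. They do not tell look-alikes from the thing itself.
- nets.regions_of(picture, name): "region" (400x640 bool, what is visible of it) and "pixel" ([column, row] in pixels, amid what is visible of it).
- nets.tip_of(picture, name): "pixel" ([column, row] in pixels: a listed point, or the origin of a listed thing).
The state is a dict: "time": time; "qpos": joint angles; "qvel": joint speeds; "joint_efforts": joint torques, N m; "tool_pos": TCP position; "tool_rot": TCP orientation; "contact_force": force on the tool from outside, world axes, zero at the start; "torque": the same for the moment, N m; "opening": finger opening in m.
Only numpy, scipy, OpenCV 4.12 (cv2) and the standard library are available. Lean on these libraries where they do the work, as an engineer would, in place of code of your own. Each camera call takes 0.05 s, during which the arm holds its last target. There are 200 camera calls.

TASK

The brass hub has been knocked over. Without pinching or lifting it, push it over gently with the fingertips so that it stands on its flange again with the tube pointing up, then push it along the bench, still standing, into the aluminium vee until its flange touches both arms of the vee. Do not push it hard, leave the sleeve, the jar and the bearing where they are, and finish with the hand clear.

Things in the scene. Friction and masses are not known exactly. Their poses are not given: they have to be found in the camera images.
- hub: loose brass hub, about 0.4 kg: round flange 76 mm wide, 8 mm thick, with a central tube 32 mm wide, 45 mm long. Origin: centre of the flange's flat underside; z along the tube to its open end. Starts lying on flange rim and tube end, z 26 deg below level, flange top edge 68 mm up. Pushed there from the tube side it rolls over its rim and, 17 deg past upright, falls flat on its flange by itself
- vee: fixed stop: two aluminium bars 22 mm high, 16 thick, 70 long, in a V of 90 deg. Origin: on the bench (z 0), where the hub's flange centre is when home: 38 mm from both inner faces, which meet 54 mm beyond it along own +x. It opens along own -x, where the hub lies, roughly with its tube pointing away from the vee; the bars' open ends are 49 mm from the origin
- sleeve: bystander: upright brass tube without flange, 34 mm in diameter, 50 mm high; origin at the centre of its underside
- jar: bystander: clear lidded jar, 54 mm in diameter, 55 mm high; origin at the centre of its underside
- bearing: bystander: flat steel ball bearing, 52 mm outside diameter, 15 mm high; origin at the centre of its underside
Mind the look-alikes: they are no part of the job. There is more than one size of the hub; the one meant has the size given above.

How it is judged:
By the outcome, as a careful person would: the job done as asked, in the order asked, and still so for the second after the job is handed in, with the robot touching nothing.
It also fails if it takes over 51 s, if anything falls off the work surface, if the arm or the gripper's body presses on something with over 40 N, if the wrist force passes 120 N, or if a joint passes its speed limit or range.

## Working session

There is one attempt and no reset: what is moved stays moved. The work goes in short steps, Python scripts to look and compute and a tool call to move; the robot and the scene stay as the last step left them, time stands still between calls to the robot, and variables do not carry over. Pictures are saved under pics/ and viewed, about 8 in all and at most 12, crops included, and the job is handed in when it is done.

Besides the shell and the picture viewer there is one more tool, called after "Request:" in YAML: its name, and indented under it one key for each argument. carry_out: Moves the arm, as the interface text tells. Its arguments: {"type":"object","properties":{"translation":{"type":"array","items":{"type":"array","items":{"type":"number"}}},"turn":{"type":"array","items":{"type":"array","items":{"type":"number"}}},"gripper":{"type":"array","items":{"type":"number"}},"squeeze":{"type":"number"}},"required":["translation","turn","gripper"]}

```bash
mkdir -p pics
cat > h.py <<'E'
import numpy as np, cv2
from cell import robot, read_camera, nets
def save(p,n): cv2.imwrite(f'pics/{n}.png',p['img'][:,:,::-1])
def ground(p,px,z=0.):
    T=np.array(p['world_from_camera']); d=T[:3,:3]@np.array([(px[0]-p['cx'])/p['fx'],(px[1]-p['cy'])/p['fy'],1.])
    o=T[:3,3]; return o+d*(z-o[2])/d[2]
def proj(p,X):
    T=np.array(p['world_from_camera']); c=(np.asarray(X)-T[:3,3])@T[:3,:3]
    return np.array([p['cx']+p['fx']*c[...,0]/c[...,2],p['cy']+p['fy']*c[...,1]/c[...,2]]).T
E
python3 - <<'E'
from h import *
np.set_printoptions(precision=3,suppress=True)
ims=[]
for c in ['top','scene']:
    p=read_camera(c); save(p,c+'1'); print(c,np.array(p['world_from_camera'])[:3,3])
    for n in ['hub','vee','sleeve','jar','bearing']:
        for r in nets.regions_of(p,n)[:3]: print(n,'reg',r['score'],r['pixel'],r['region'].sum(),ground(p,r['pixel']))
        for r in nets.tip_of(p,n)[:3]: print(n,'tip',r['score'],r['pixel'],ground(p,r['pixel']))
print(robot.observe())
E
```

```text
top [0.378 0.069 0.912]
hub reg 0.96 [374.2, 225.1] 1369 [ 0.521 -0.093  0.   ]
hub reg 0.87 [304.7, 238.3] 586 [0.487 0.072 0.   ]
hub reg 0.73 [315.6, 306.7] 433 [0.33  0.045 0.   ]
hub tip 0.81 [302.1, 228.7] [0.509 0.079 0.   ]
hub tip 0.76 [385.3, 233.2] [ 0.502 -0.119  0.   ]
hub tip 0.67 [315.7, 306.8] [0.33  0.044 0.   ]
vee reg 0.79 [308.0, 143.4] 649 [0.723 0.068 0.   ]
vee tip 0.64 [309.9, 163.4] [0.671 0.063 0.   ]
sleeve reg 0.7 [366.6, 181.0] 238 [ 0.63  -0.076  0.   ]
sleeve tip 0.59 [367.6, 179.3] [ 0.634 -0.079  0.   ]
jar reg 0.73 [238.3, 175.3] 502 [0.638 0.236 0.   ]
jar tip 0.7 [239.1, 177.9] [0.631 0.234 0.   ]
bearing reg 0.88 [244.9, 145.4] 340 [0.714 0.224 0.   ]
bearing tip 0.84 [245.7, 146.1] [0.713 0.222 0.   ]
scene [0.916 0.767 0.651]
hub reg 0.87 [333.7, 220.2] 772 [0.465 0.03  0.   ]
hub reg 0.76 [381.6, 199.8] 421 [0.312 0.015 0.   ]
hub reg 0.69 [292.5, 187.1] 1099 [ 0.487 -0.153  0.   ]
hub tip 0.77 [295.8, 178.5] [ 0.459 -0.189  0.   ]
hub tip 0.7 [334.1, 221.7] [0.467 0.036 0.   ]
hub tip 0.69 [382.2, 200.1] [0.311 0.017 0.   ]
vee reg 0.68 [240.4
[... 191 characters left out ...]
 ]
sleeve tip 0.67 [253.8, 220.0] [ 0.635 -0.066  0.   ]
jar reg 0.81 [313.1, 290.3] 816 [0.621 0.211 0.   ]
jar tip 0.88 [313.1, 301.5] [0.635 0.237 0.   ]
bearing reg 0.68 [270.4, 306.6] 556 [0.713 0.208 0.   ]
bearing tip 0.57 [269.1, 310.2] [0.719 0.215 0.   ]
{'time': 1.1, 'qpos': array([ 1.043,  0.342,  1.524,  0.   ,  1.275, -0.146]), 'qvel': array([ 0.002,  0.001, -0.001,  0.001,  0.001,  0.002]), 'joint_efforts': array([ -0.003, -43.114, -24.448,   0.071,   0.049,   0.   ]), 'tool_pos': array([0.196, 0.487, 0.227]), 'tool_rot': array([ 3.142, -0.   ,  1.189]), 'contact_force': array([ 0.159, -0.346,  0.142]), 'torque': array([ 0.031,  0.026, -0.049]), 'opening': 0.09148778000153211}
```

Run:
```python
import cv2
a=cv2.imread('pics/top1.png')[110:340,200:440]; b=cv2.imread('pics/scene1.png')[130:330,200:440]
cv2.imwrite('pics/c1.png',cv2.hconcat([cv2.resize(a,(400,383),interpolation=2),cv2.resize(b,(400,383),interpolation=2)]))
```

```text
(no output)
```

View pics/c1.png

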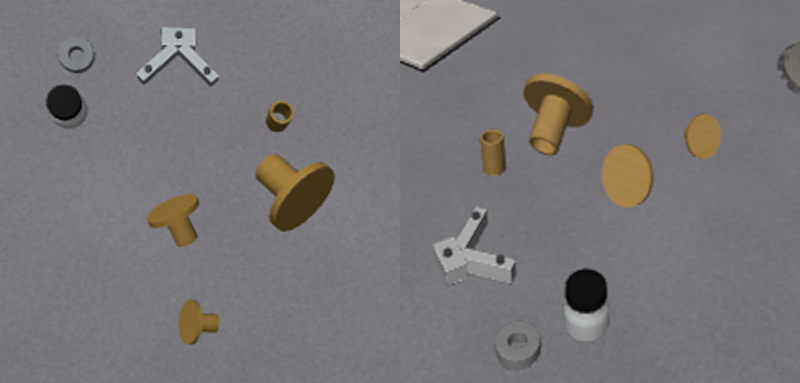

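The middle hub is the 76 mm one: the crop shows a big one at right and a small one at bottom. Its tube points towards the robot, away from the vee. Next I'll fit its silhouette, and the vee's pose, in both cameras.

```bash
cat >> h.py <<'E'
def cyl(r,z0,z1,n=60):
    t=np.linspace(0,2*np.pi,n,endpoint=False); c=np.c_[r*np.cos(t),r*np.sin(t)]
    return np.vstack([np.c_[c,np.full(n,z0)],np.c_[c,np.full(n,z1)]])
def box(x0,x1,y0,y1,z0,z1): return np.array([[x,y,z] for x in(x0,x1) for y in(y0,y1) for z in(z0,z1)],float)
HUB=[cyl(.038,0,.008),cyl(.016,.008,.053)]
def Rz(a): c,s=np.cos(a),np.sin(a); return np.array([[c,-s,0],[s,c,0],[0,0,1.]])
def bars():
    k=[]
    for s in(1,-1):
        B=box(-.016,.054,0,.016,0,.022)  # along bar from apex, outside inner face
        B=box(0,.070,-.016,0,0,.022) if s>0 else box(0,.070,0,.016,0,.022)
        k.append(B@Rz(s*3*np.pi/4).T+[.0537,0,0])
    return k
def hub_lying(x,y,yaw,e=-np.radians(26)):
    a=np.array([np.cos(e),0,np.sin(e)]); u=np.array([-np.sin(e),0,np.cos(e)])
    R=Rz(yaw)@np.c_[u,np.cross(a,u),a]
    P=[q@R.T for q in HUB]; z=min(q[:,2].min() for q in P)
    return [q+[x,y,-z] for q in P]
def hub_stand(x,y,_=0): return [q+[x,y,0] for q in HUB]
def vee(x,y,yaw): return [q@Rz(yaw).T+[x,y,0] for q in bars()]
def sil(p,parts,S=4):
    m=np.zeros((400*S,640*S),np.uint8)
    for q in parts:
        h=cv2.convexHull((proj(p,q)*S+S/2-.5).astype(np.float32)); cv2.fillConvexPoly(m,np.round(h).astype(np.int32),1)
    return cv2.resize(m.astype(np.float32),(640,400),interpolation=cv2.INTER_AREA)
def fit(obs,model,x0,step=(.01,.01,.2)):
    from scipy.optimize import minimize
    def cost(v):
        t=0
        for p,M in obs: s=sil(p,model(*v)); t+=1-np.minimum(s,M).sum()/np.maximum(s,M).sum()
        return t/len(obs)
    b=None
    for k in range(2):
        x0=np.array(x0,float); S=np.vstack([x0]+[x0+np.eye(len(x0))[i]*step[i] for i in range(len(x0))])
        r=minimize(cost,x0,method='Nelder-Mead',options=dict(initial_simplex=S,xatol=2e-4,fatol=1e-4,maxfev=250)); x0=r.x
    return r.x,r.fun
E
python3 - <<'E'
from h import *
np.set_printoptions(precision=4,suppress=True)
P={c:read_camera(c) for c in('top','scene')}
H={'top':(304,238),'scene':(334,220)}; V={'top':(308,143),'scene':(240,266)}
def near(p,n,px):
    return min(nets.regions_of(p,n),key=lambda r:np.hypot(*(np.array(r['pixel'])-px)))
oh=[(P[c],near(P[c],'hub',H[c])['region'].astype(np.float32)) for c in P]
ov=[(P[c],near(P[c],'vee',V[c])['region'].astype(np.float32)) for c in P]
h,v=None,None
for y in (2.8,3.4,-2.4):
    r=fit(oh,hub_lying,(.5,.075,y)); print('hub',r)
    if h is None or r[1]<h[1]: h=r
for i in range(2): print(fit(oh[i:i+1],hub_lying,h[0],(.004,.004,.1)))
v=fit(ov,vee,(.672,.068,0)); print('vee',v)
for i in range(2): print(fit(ov[i:i+1],vee,v[0],(.004,.004,.1)))
out=[]
for c,(x,y) in (('top',(250,110)),('scene',(210,170))):
    p=P[c]; im=p['img'][:,:,::-1].copy(); im=cv2.resize(im[y:y+150,x:x+120],None,fx=3.2,fy=3.2)
    for q in hub_lying(*h[0])+vee(*v[0]):
        cv2.polylines(im,[np.round((cv2.convexHull(proj(p,q).astype(np.float32))-[x-.5,y-.5])*3.2).astype(int)],True,(0,0,255),1)
    out.append(im)
cv2.imwrite('pics/c2.png',cv2.hconcat(out))
E
```

```text
hub (array([0.4907, 0.0788, 3.648 ]), np.float64(0.05978932976722717))
hub (array([0.4906, 0.0788, 3.6542]), np.float64(0.05970701575279236))
hub (array([ 0.4907,  0.079 , -2.6346]), np.float64(0.0595361590385437))
(array([ 0.4913,  0.0785, -2.6463]), np.float64(0.057318150997161865))
(array([ 0.4901,  0.0793, -2.6767]), np.float64(0.0465693473815918))
vee (array([ 0.6728,  0.0735, -0.009 ]), np.float64(0.33982154726982117))
(array([ 0.6736,  0.074 , -0.0167]), np.float64(0.35252171754837036))
(array([ 0.6723,  0.0738, -0.0043]), np.float64(0.3223569989204407))
```

View pics/c2.png

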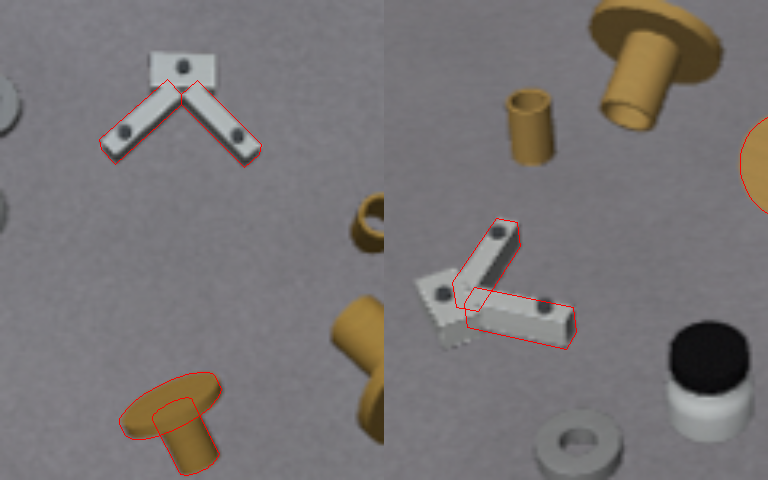

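Request:
carry_out:
  translation:
    - [-0.0315,0.0387,0]
    - [-0.0315,0.0387,0]
    - [-0.0315,0.0387,0]
    - [-0.0315,0.0387,0]
    - [-0.0315,0.0387,0]
    - [-0.0315,0.0387,0]
    - [-0.0315,0.0387,0]
    - [-0.0315,0.0387,0]
    - [-0.0315,0.0387,0]
    - [-0.0315,0.0387,0]
  turn:
    - [0,0,0]
    - [0,0,0]
    - [0,0,0]
    - [0,0,0]
    - [0,0,0]
    - [0,0,0]
    - [0,0,0]
    - [0,0,0]
    - [0,0,0]
    - [0,0,0]
  gripper: [0.04,0.04,0.04,0.04,0.04,0.04,0.04,0.04,0.04,0.04]

```text
time: 2.4
tool_pos: [0.4381, 0.0487, 0.227]
tool_rot: [3.141, -0.001, 1.189]
contact_force: [0.4, 0.9, 0.6]
opening: 0.0444
```

Request:
carry_out:
  translation:
    - [0,0,0]
    - [0,0,0]
    - [0,0,0]
    - [0,0,0]
    - [0,0,0]
    - [0,0,0]
    - [0,0,0]
    - [0,0,0]
  turn:
    - [0,0,-0.148]
    - [0,0,-0.148]
    - [0,0,-0.148]
    - [0,0,-0.148]
    - [0,0,-0.148]
    - [0,0,-0.147]
    - [0,0,0]
    - [0,0,0]
  gripper: [0.04,0.04,0.04,0.04,0.04,0.04,0.04,0.04]

```text
time: 3.2
tool_pos: [0.4373, 0.0507, 0.2267]
tool_rot: [3.141, -0.0, 2.072]
contact_force: [-0.2, -0.6, -0.4]
opening: 0.0438
```

Request:
carry_out:
  translation:
    - [0,0,0.03]
    - [0,0,0.03]
    - [0,0,0.03]
    - [0,0,0.03]
    - [0,0,0.03]
    - [0,0,0.026]
    - [0,0,0]
    - [0,0.008,0]
    - [0,0.008,0]
  turn:
    - [0,0,0]
    - [0,0,0]
    - [0,0,0]
    - [0,0,0]
    - [0,0,0]
    - [0,0,0]
    - [0,0,0]
    - [0,0,0]
    - [0,0,0]
  gripper: [0.04,0.04,0.04,0.04,0.04,0.04,0.04,0.04,0.04]

```text
time: 4.1
tool_pos: [0.4532, 0.0587, 0.0522]
tool_rot: [3.139, 0.001, 2.075]
contact_force: [0.1, 0.3, -0.2]
opening: 0.0437
```

Run:
```python
from h import *
a=read_camera('scene')['img'][160:280,260:400]; b=read_camera('wrist')['img']
cv2.imwrite('pics/c3.png',cv2.hconcat([cv2.resize(a,(350,300)),cv2.resize(b,(450,300))])[:,:,::-1])
print(robot.observe()['tool_pos'],robot.observe()['contact_force'])
```

```text
[0.45386045 0.05890937 0.05221624] [-0.36464851  0.09791158 -0.78343384]
```

View pics/c3.png

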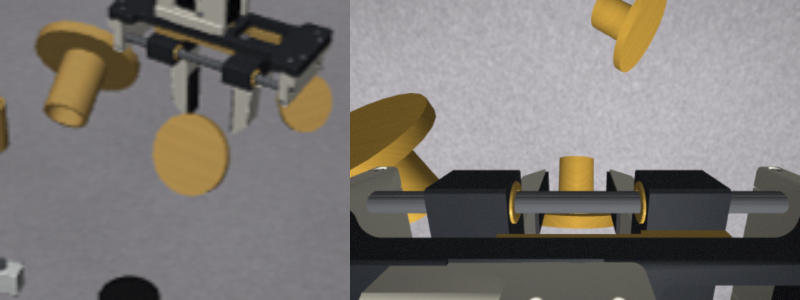

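The fingers straddle the tube symmetrically just behind the flange, with no contact. Next is a slow push.

Request:
carry_out:
  translation:
    - [0,0.003,0]
    - [0,0.003,0]
    - [0,0.003,0]
    - [0,0.003,0]
    - [0,0.003,0]
    - [0,0.003,0]
    - [0,0.003,0]
    - [0,0.003,0]
    - [0,0.003,0]
    - [0,0.003,0]
  turn:
    - [0,0,0]
    - [0,0,0]
    - [0,0,0]
    - [0,0,0]
    - [0,0,0]
    - [0,0,0]
    - [0,0,0]
    - [0,0,0]
    - [0,0,0]
    - [0,0,0]
  gripper: [0.04,0.04,0.04,0.04,0.04,0.04,0.04,0.04,0.04,0.04]

```text
time: 5.2
tool_pos: [0.4779, 0.0731, 0.0507]
tool_rot: [3.141, -0.0, 2.076]
contact_force: [-0.8, -0.2, 0.7]
opening: 0.0443
```

Run:
```python
from h import *
a=read_camera('scene')['img'][160:280,260:400]; b=read_camera('wrist')['img']
cv2.imwrite('pics/c4.png',cv2.hconcat([cv2.resize(a,(350,300)),cv2.resize(b,(450,300))])[:,:,::-1])
print(robot.observe()['tool_pos'],robot.observe()['contact_force'])
```

```text
[0.4781494  0.07317004 0.05070854] [-0.76409976 -0.45945445 -0.0446696 ]
```

View pics/c4.png

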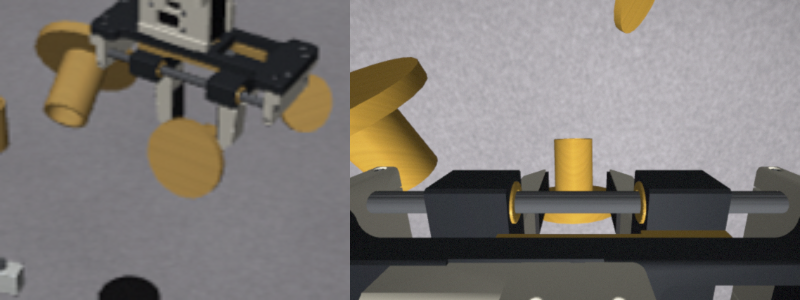

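It's tilting: the tube end is rising and the force is about 1 N. I'll keep pushing.

Request:
carry_out:
  translation:
    - [0,0.003,0]
    - [0,0.003,0]
    - [0,0.003,0]
    - [0,0.003,0]
    - [0,0.003,0]
    - [0,0.003,0]
    - [0,0.003,0]
    - [0,0.003,0]
  turn:
    - [0,0,0]
    - [0,0,0]
    - [0,0,0]
    - [0,0,0]
    - [0,0,0]
    - [0,0,0]
    - [0,0,0]
    - [0,0,0]
  gripper: [0.04,0.04,0.04,0.04,0.04,0.04,0.04,0.04]

```text
time: 6.1
tool_pos: [0.4989, 0.0848, 0.0507]
tool_rot: [3.141, 0.0, 2.076]
contact_force: [-0.4, -0.4, -0.1]
opening: 0.0441
```

Run:
```python
from h import *
a=read_camera('scene')['img'][160:280,260:400]; b=read_camera('wrist')['img']
cv2.imwrite('pics/c5.png',cv2.hconcat([cv2.resize(a,(350,300)),cv2.resize(b,(450,300))])[:,:,::-1])
print(robot.observe()['tool_pos'],robot.observe()['contact_force'])
```

```text
[0.49918129 0.0847841  0.05073618] [-0.46944602 -0.51851727  0.42444884]
```

View pics/c5.png

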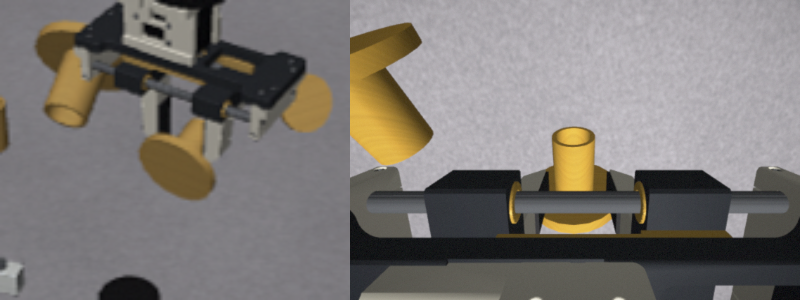

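Request:
carry_out:
  translation:
    - [0,0.002,0]
    - [0,0.002,0]
    - [0,0.002,0]
    - [0,0.002,0]
    - [0,0.002,0]
    - [0,0,0]
    - [0,0,0]
  turn:
    - [0,0,0]
    - [0,0,0]
    - [0,0,0]
    - [0,0,0]
    - [0,0,0]
    - [0,0,0]
    - [0,0,0]
  gripper: [0.04,0.04,0.04,0.04,0.04,0.04,0.04]

```text
time: 6.9
tool_pos: [0.5074, 0.0895, 0.0507]
tool_rot: [3.142, -0.0, 2.076]
contact_force: [-0.2, 0.1, 0.3]
opening: 0.0436
```

Run:
```python
from h import *
a=read_camera('scene')['img'][160:280,260:400]; b=read_camera('wrist')['img']
cv2.imwrite('pics/c6.png',cv2.hconcat([cv2.resize(a,(350,300)),cv2.resize(b,(450,300))])[:,:,::-1])
print(robot.observe()['tool_pos'],robot.observe()['contact_force'])
```

```text
[0.50727086 0.08942241 0.05069751] [ 0.63229526 -0.05655548 -0.0908202 ]
```

View pics/c6.png

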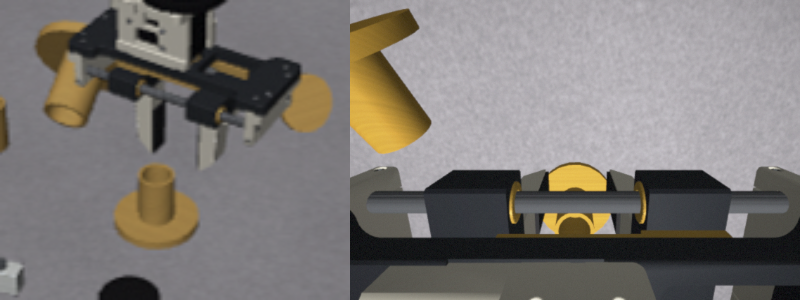

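The hub now stands on its flange, tube up, and nothing is touching it. I'll back off and locate it, and refine the vee with its block included.

Request:
carry_out:
  translation:
    - [0,-0.02,0]
    - [0,-0.03,0]
    - [0,-0.03,0]
    - [0,0,0]
  turn:
    - [0,0,0]
    - [0,0,0]
    - [0,0,0]
    - [0,0,0]
  gripper: [0.04,0.04,0.04,0.04]

```text
time: 7.4
tool_pos: [0.4337, 0.0499, 0.0504]
tool_rot: [-3.138, -0.002, 2.075]
contact_force: [-0.5, -0.4, 0.2]
opening: 0.0441
```

```bash
cat > loc.py <<'E'
from h import *
import sys
np.set_printoptions(precision=4,suppress=True)
P={c:read_camera(c) for c in('top','scene')}
g=np.array([float(sys.argv[1]),float(sys.argv[2]),.02])
def near(p,n,X):
    px=proj(p,X); return min(nets.regions_of(p,n),key=lambda r:np.hypot(*(np.array(r['pixel'])-px)))['region'].astype(np.float32)
oh=[(P[c],near(P[c],'hub',g)) for c in P]
h=fit(oh,hub_stand,g[:2],(.006,.006)); print('hub',h)
for o in oh: print(fit([o],hub_stand,h[0],(.003,.003)))
def vb(x,y,yaw,b0,b1,w): return vee(x,y,yaw)+[box(b0,b1,-w,w,0,.022)@Rz(yaw).T+[x,y,0]]
v=None
if len(sys.argv)>3:
    ov=[(P[c],near(P[c],'vee',[.72,.07,.01])) for c in P]
    v=fit(ov,vb,(.672,.073,0,.052,.078,.024),(.005,.005,.05,.004,.004,.004)); print('vee',v)
    for o in ov: print(fit([o],vb,v[0],(.003,.003,.05,.002,.002,.002)))
    out=[]
    for c,(x,y) in (('top',(250,110)),('scene',(210,170))):
        p=P[c]; im=cv2.resize(p['img'][y:y+150,x:x+120,::-1],None,fx=3.2,fy=3.2)
        for q in hub_stand(*h[0])+vb(*v[0]):
            cv2.polylines(im,[np.round((cv2.convexHull(proj(p,q).astype(np.float32))-[x-.5,y-.5])*3.2).astype(int)],True,(0,0,255),1)
        out.append(im)
    cv2.imwrite(f'pics/{sys.argv[3]}.png',cv2.hconcat(out))
print(robot.observe()['tool_pos'],robot.observe()['time'])
E
python3 loc.py .545 .108 c7
```

```text
hub (array([0.5401, 0.1072]), np.float64(0.42209696769714355))
(array([0.5565, 0.1051]), np.float64(0.7653021812438965))
(array([0.5401, 0.1072]), np.float64(0.07671314477920532))
vee (array([ 0.6712,  0.0747, -0.022 ,  0.0498,  0.0867,  0.0232]), np.float64(0.07724615931510925))
(array([ 0.6712,  0.0747, -0.022 ,  0.0498,  0.0867,  0.0232]), np.float64(0.09219628572463989))
(array([ 0.6708,  0.0747, -0.0294,  0.051 ,  0.0877,  0.0243]), np.float64(0.058339595794677734))
[0.4384 0.051  0.0508] 7.7
```

View pics/c7.png

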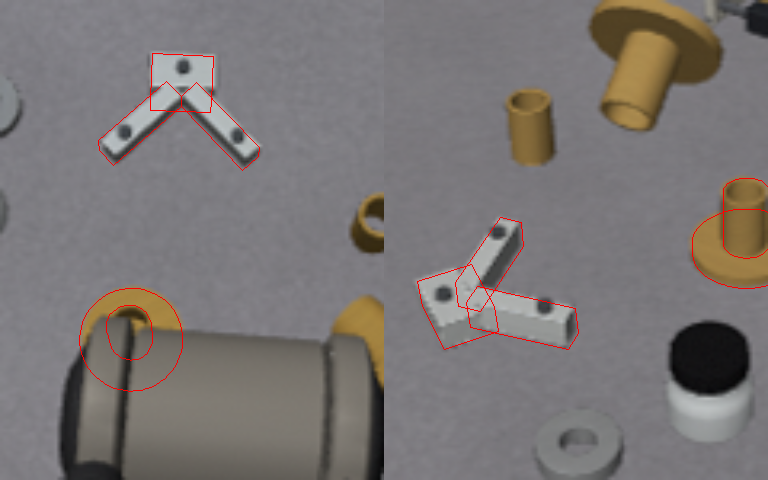

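Request:
carry_out:
  translation:
    - [0,0,0]
    - [0,0,0]
    - [0,0,0]
    - [0,0,0]
    - [0,0,0]
    - [0.0262,0.0068,0]
    - [0.0262,0.0068,0]
    - [0.0262,0.0067,0]
    - [0,0,0]
    - [0,0,0]
  turn:
    - [0,0,0.149]
    - [0,0,0.149]
    - [0,0,0.149]
    - [0,0,0.149]
    - [0,0,0.149]
    - [0,0,0]
    - [0,0,0]
    - [0,0,0]
    - [0,0,0]
    - [0,0,0]
  gripper: [0.04,0.04,0.04,0.04,0.04,0.04,0.04,0.04,0.04,0.04]

```text
time: 8.7
tool_pos: [0.4758, 0.1228, 0.0504]
tool_rot: [-3.141, 0.0, 1.333]
contact_force: [0.2, 0.2, -0.1]
opening: 0.0445
```

Request:
carry_out:
  translation:
    - [0,0,0.02]
    - [0,0,0.02]
    - [0,0,0.0065]
    - [0,0,0]
    - [0,0,0]
  turn:
    - [0,0,0]
    - [0,0,0]
    - [0,0,0]
    - [0,0,0]
    - [0,0,0]
  gripper: [0.04,0.04,0.04,0.04,0.04]

```text
time: 9.2
tool_pos: [0.476, 0.1219, 0.0047]
tool_rot: [3.141, -0.0, 1.331]
contact_force: [0.8, 0.5, 0.2]
opening: 0.0438
```

Request:
carry_out:
  translation:
    - [0,0.005,0]
    - [0,0.005,0]
    - [0,0.004,0]
    - [0,0.003,0]
    - [0,0.003,0]
    - [0,0.003,0]
    - [0,0.003,0]
    - [0,0.003,0]
    - [0,0.003,0]
    - [0,0.003,0]
  turn:
    - [0,0,0]
    - [0,0,0]
    - [0,0,0]
    - [0,0,0]
    - [0,0,0]
    - [0,0,0]
    - [0,0,0]
    - [0,0,0]
    - [0,0,0]
    - [0,0,0]
  gripper: [0.04,0.04,0.04,0.04,0.04,0.04,0.04,0.04,0.04,0.04]

```text
time: 10.2
tool_pos: [0.5088, 0.114, 0.004]
tool_rot: [-3.139, 0.001, 1.331]
contact_force: [-4.3, 0.2, 0.5]
opening: 0.0442
```

Request:
carry_out:
  translation:
    - [0,0.004,0]
    - [0,0.004,0]
    - [0,0.004,0]
    - [0,0.004,0]
    - [0,0.004,0]
    - [0,0.004,0]
    - [0,0.004,0]
    - [0,0.004,0]
    - [0,0.004,0]
    - [0,0.004,0]
  turn:
    - [0,0,0]
    - [0,0,0]
    - [0,0,0]
    - [0,0,0]
    - [0,0,0]
    - [0,0,0]
    - [0,0,0]
    - [0,0,0]
    - [0,0,0]
    - [0,0,0]
  gripper: [0.04,0.04,0.04,0.04,0.04,0.04,0.04,0.04,0.04,0.04]

```text
time: 11.2
tool_pos: [0.5489, 0.1044, 0.0042]
tool_rot: [3.142, -0.0, 1.331]
contact_force: [-2.5, 0.3, -1.2]
opening: 0.0439
```

Request:
carry_out:
  translation:
    - [0,0.004,0]
    - [0,0.004,0]
    - [0,0.004,0]
    - [0,0.004,0]
    - [0,0.004,0]
    - [0,0.004,0]
    - [0,0.004,0]
    - [0,0.004,0]
    - [0,0.004,0]
    - [0,0.004,0]
  turn:
    - [0,0,0]
    - [0,0,0]
    - [0,0,0]
    - [0,0,0]
    - [0,0,0]
    - [0,0,0]
    - [0,0,0]
    - [0,0,0]
    - [0,0,0]
    - [0,0,0]
  gripper: [0.04,0.04,0.04,0.04,0.04,0.04,0.04,0.04,0.04,0.04]

```text
time: 12.2
tool_pos: [0.5878, 0.0949, 0.0042]
tool_rot: [-3.142, -0.0, 1.331]
contact_force: [-2.5, -0.6, -0.4]
opening: 0.0439
```

```bash
python3 loc.py .63 .085 c8
```

```text
hub (array([0.629 , 0.0869]), np.float64(0.5902942419052124))
(array([0.629 , 0.0869]), np.float64(1.0))
(array([0.629 , 0.0869]), np.float64(0.18058854341506958))Traceback (most recent call last):
  File "loc.py", line 14, in <module>
    ov=[(P[c],near(P[c],'vee',[.72,.07,.01])) for c in P]
              ~~~~^^^^^^^^^^^^^^^^^^^^^^^^^^
  File "loc.py", line 7, in near
    px=proj(p,X); return min(nets.regions_of(p,n),key=lambda r:np.hypot(*(np.array(r['pixel'])-px)))['region'].astype(np.float32)
                         ~~~^^^^^^^^^^^^^^^^^^^^^^^^^^^^^^^^^^^^^^^^^^^^^^^^^^^^^^^^^^^^^^^^^^^^^^^^
ValueError: min() iterable argument is empty
```

Request:
carry_out:
  translation:
    - [0,0.004,0]
    - [0,0.004,0]
    - [0,0.004,0]
    - [0,0.004,0]
    - [0,0.004,0]
    - [0,0.004,0]
    - [0,0.004,0]
    - [0,0.003,0]
    - [0,0.002,0]
    - [0,0.002,0]
  turn:
    - [0,0,0]
    - [0,0,0]
    - [0,0,0]
    - [0,0,0]
    - [0,0,0]
    - [0,0,0]
    - [0,0,0]
    - [0,0,0]
    - [0,0,0]
    - [0,0,0]
  gripper: [0.04,0.04,0.04,0.04,0.04,0.04,0.04,0.04,0.04,0.04]

```text
time: 13.45
tool_pos: [0.6215, 0.0866, 0.0042]
tool_rot: [-3.141, -0.0, 1.331]
contact_force: [-5.4, 1.2, 1.5]
opening: 0.0438
```

Request:
carry_out:
  translation:
    - [0,0.001,0]
    - [0,0.001,0]
    - [0,0.001,0]
    - [0,0.001,0]
  turn:
    - [0,0,0]
    - [0,0,0]
    - [0,0,0]
    - [0,0,0]
  gripper: [0.04,0.04,0.04,0.04]

```text
time: 13.85
tool_pos: [0.6254, 0.0857, 0.0042]
tool_rot: [3.142, -0.0, 1.331]
contact_force: [-4.2, 1.1, 1.9]
opening: 0.044
```

Request:
carry_out:
  translation:
    - [0,0.001,0]
    - [0,0.001,0]
    - [0,0.001,0]
  turn:
    - [0,0,0]
    - [0,0,0]
    - [0,0,0]
  gripper: [0.04,0.04,0.04]

```text
time: 14.15
tool_pos: [0.6283, 0.0849, 0.0042]
tool_rot: [3.142, -0.0, 1.331]
contact_force: [-4.1, 1.2, 1.6]
opening: 0.0442
```

Request:
carry_out:
  translation:
    - [0,0.001,0]
    - [0,0.001,0]
  turn:
    - [0,0,0]
    - [0,0,0]
  gripper: [0.04,0.04]

```text
time: 14.35
tool_pos: [0.6303, 0.0845, 0.0042]
tool_rot: [-3.142, -0.0, 1.331]
contact_force: [-4.2, -0.3, 2.6]
opening: 0.044
```

Request:
carry_out:
  translation:
    - [0,0.001,0]
  turn:
    - [0,0,0]
  gripper: [0.04]

```text
time: 14.45
tool_pos: [0.6308, 0.0843, 0.0042]
tool_rot: [-3.141, 0.0, 1.331]
contact_force: [-7.0, 1.1, 3.4]
opening: 0.0442
```

Request:
carry_out:
  translation:
    - [0,0.0007,0]
  turn:
    - [0,0,0]
  gripper: [0.04]

```text
time: 14.55
tool_pos: [0.631, 0.0843, 0.0041]
tool_rot: [-3.139, 0.0, 1.331]
contact_force: [-7.3, 1.9, 4.5]
opening: 0.0439
```

Request:
carry_out:
  translation:
    - [0,0.0007,0]
  turn:
    - [0,0,0]
  gripper: [0.04]

```text
time: 14.65
tool_pos: [0.6311, 0.0842, 0.004]
tool_rot: [-3.138, 0.0, 1.331]
contact_force: [-9.3, 1.9, 5.7]
opening: 0.0442
```

Request:
carry_out:
  translation:
    - [0,0,0]
    - [0,0,0]
  turn:
    - [0,0,0]
    - [0,0,0]
  gripper: [0.04,0.04]

```text
time: 14.85
tool_pos: [0.631, 0.0842, 0.004]
tool_rot: [-3.138, 0.0, 1.331]
contact_force: [-8.3, 2.1, 4.0]
opening: 0.0442
```

The hub is stopped hard at the expected home distance. I'll back off slowly, raise the hand and check.

Request:
carry_out:
  translation:
    - [0,-0.002,0]
    - [0,-0.004,0]
    - [0,-0.02,0]
    - [0,-0.05,0]
    - [0,-0.05,0]
    - [0,-0.05,0]
    - [0,0,-0.05]
    - [0,0,-0.05]
    - [0,0,-0.04]
    - [0,0,0]
  turn:
    - [0,0,0]
    - [0,0,0]
    - [0,0,0]
    - [0,0,0]
    - [0,0,0]
    - [0,0,0]
    - [0,0,0]
    - [0,0,0]
    - [0,0,0]
    - [0,0,0]
  gripper: [0.04,0.04,0.04,0.04,0.04,0.04,0.04,0.04,0.04,0.04]

```text
time: 15.85
tool_pos: [0.4659, 0.1261, 0.15]
tool_rot: [3.128, -0.005, 1.331]
contact_force: [0.9, -0.3, 0.1]
opening: 0.0441
```

Request:
carry_out:
  translation:
    - [0.05,0,0]
    - [0.05,0,0]
    - [0.05,0,0]
    - [0.05,0,0]
    - [0,-0.03,0]
    - [0,0,0]
    - [0,0,0]
  turn:
    - [0,0,0]
    - [0,0,0]
    - [0,0,0]
    - [0,0,0]
    - [0,0,0]
    - [0,0,0]
    - [0,0,0]
  gripper: [0.04,0.04,0.04,0.04,0.04,0.04,0.04]

```text
time: 16.55
tool_pos: [0.4799, 0.3272, 0.1436]
tool_rot: [3.141, 0.0, 1.332]
contact_force: [0.5, -0.6, 0.5]
opening: 0.044
```

```bash
sed -i 's/(.672,.073,0,.052,.078,.024)/(.6712,.0747,-.022,.0498,.0867,.0232)/' loc.py; python3 loc.py .671 .0745 c9 || python3 -c "
from h import *
p=read_camera('top');q=read_camera('scene')
cv2.imwrite('pics/c9.png',cv2.hconcat([cv2.resize(x,(384,480)) for x in (p['img'][110:260,250:370],q['img'][170:320,210:330])])[:,:,::-1])"
python3 -c "
from h import *
for c in ('top','scene'):
  p=read_camera(c)
  for n in ('sleeve','jar','bearing'):
    for r in nets.tip_of(p,n)[:1]: print(c,n,r['pixel'],ground(p,r['pixel']))"
```

```text
hub (array([0.6683, 0.076 ]), np.float64(0.14260733127593994))
(array([0.67  , 0.0754]), np.float64(0.060171663761138916))
(array([0.6667, 0.0761]), np.float64(0.20044779777526855))
vee (array([ 0.6712,  0.0735, -0.0122,  0.0538,  0.0868,  0.0237]), np.float64(0.0783052146434784))
(array([ 0.6718,  0.0736, -0.0183,  0.0565,  0.0867,  0.0241]), np.float64(0.07807129621505737))
(array([ 0.6702,  0.074 , -0.0072,  0.0566,  0.0873,  0.0239]), np.float64(0.05629312992095947))
[0.4807 0.3264 0.1445] 16.85
top sleeve [366.2, 183.9] [ 0.62220524 -0.07515465  0.        ]
top jar [241.7, 180.6] [0.62463344 0.22733251 0.        ]
top bearing [246.8, 143.4] [0.71974019 0.2193947  0.        ]
scene sleeve [254.3, 216.8] [ 0.62899414 -0.07779488  0.        ]
scene jar [310.6, 300.1] [0.63735926 0.23138151 0.        ]
scene bearing [269.3, 311.7] [7.19992123e-01 2.18969836e-01 1.11022302e-16]
```

View pics/c9.png

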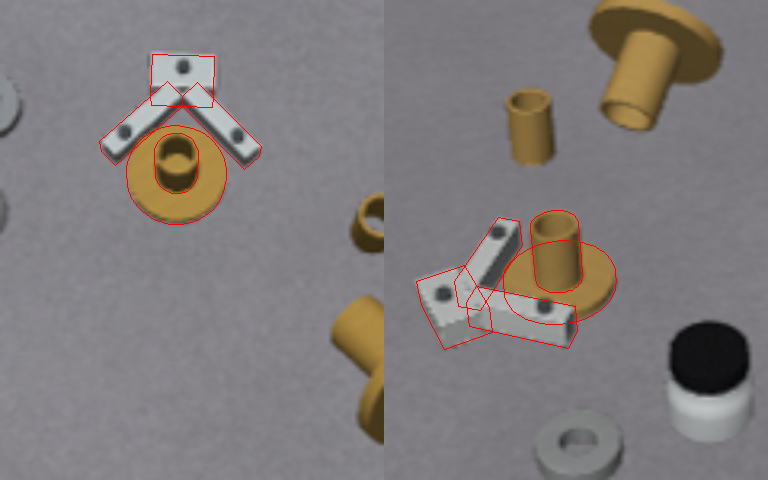

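```bash
python3 -c "
from h import *
p=read_camera('top')['img'][130:190,275:335]
cv2.imwrite('pics/c10.png',cv2.resize(p,None,fx=9,fy=9,interpolation=cv2.INTER_CUBIC)[:,:,::-1])"
```

```text
(no output)
```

View pics/c10.png

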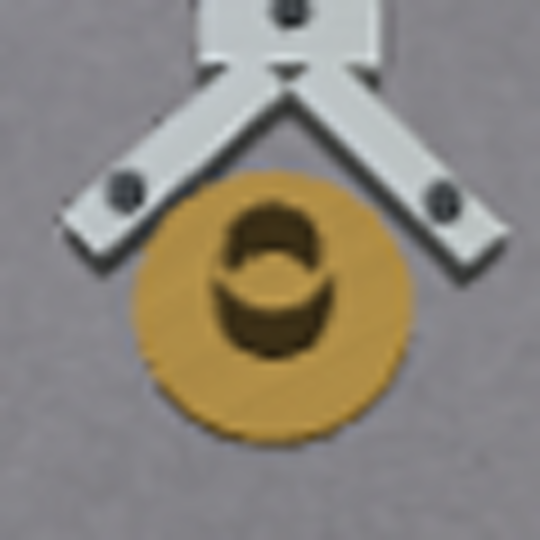

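There is a small gap of about 2 mm at the right (−y) arm, while the left arm touches. I'll re-push with the fingers closed, so a single flat contact is free to slip, aimed about 25° towards the right arm.

Request:
carry_out:
  translation:
    - [0,0,0]
    - [0,0,0]
    - [-0.0246,0.0338,0]
    - [-0.0246,0.0338,0]
    - [-0.0246,0.0338,0]
    - [-0.0246,0.0338,0]
    - [-0.0246,0.0338,0]
    - [-0.0246,0.0338,0]
    - [0,0,0]
    - [0,0,0]
  turn:
    - [0,0,0.0985]
    - [0,0,0.0985]
    - [0,0,0]
    - [0,0,0]
    - [0,0,0]
    - [0,0,0]
    - [0,0,0]
    - [0,0,0]
    - [0,0,0]
    - [0,0,0]
  gripper: [1,1,1,1,1,1,1,1,1,1]
  squeeze: 5

```text
time: 18.3
tool_pos: [0.6013, 0.1069, 0.1439]
tool_rot: [-3.141, -0.0, 1.132]
contact_force: [-0.3, 0.5, -0.4]
opening: 0.0003
```

Request:
carry_out:
  translation:
    - [0,0,0.04]
    - [0,0,0.04]
    - [0,0,0.03]
    - [0,0,0.02]
    - [0,0,0.01]
    - [0,0,0]
    - [0,0,0]
  turn:
    - [0,0,0]
    - [0,0,0]
    - [0,0,0]
    - [0,0,0]
    - [0,0,0]
    - [0,0,0]
    - [0,0,0]
  gripper: [1,1,1,1,1,1,1]

```text
time: 19.0
tool_pos: [0.6017, 0.1084, 0.0053]
tool_rot: [3.14, -0.001, 1.135]
contact_force: [0.6, -0.1, 1.0]
opening: 0.0006
```

Request:
carry_out:
  translation:
    - [0,0.006,0]
    - [0,0.006,0]
    - [0,0.005,0]
    - [0,0.004,0]
    - [0,0.002,0]
    - [0,0.001,0]
    - [0,0.001,0]
  turn:
    - [0,0,0]
    - [0,0,0]
    - [0,0,0]
    - [0,0,0]
    - [0,0,0]
    - [0,0,0]
    - [0,0,0]
  gripper: [1,1,1,1,1,1,1]

```text
time: 19.7
tool_pos: [0.6238, 0.097, 0.0041]
tool_rot: [-3.141, 0.0, 1.134]
contact_force: [-0.7, -0.6, -0.1]
opening: 0.0008
```

Request:
carry_out:
  translation:
    - [0,0.001,0]
    - [0,0.001,0]
  turn:
    - [0,0,0]
    - [0,0,0]
  gripper: [1,1]

```text
time: 19.9
tool_pos: [0.6254, 0.0963, 0.0041]
tool_rot: [-3.141, 0.0, 1.134]
contact_force: [-2.6, 1.3, 0.2]
opening: 0.0006
```

Request:
carry_out:
  translation:
    - [0,0.001,0]
  turn:
    - [0,0,0]
  gripper: [1]

```text
time: 20.0
tool_pos: [0.6255, 0.0962, 0.0041]
tool_rot: [-3.139, 0.0, 1.134]
contact_force: [-5.0, 3.7, 2.8]
opening: 0.0007
```

Request:
carry_out:
  translation:
    - [0,0.001,0]
  turn:
    - [0,0,0]
  gripper: [1]

```text
time: 20.1
tool_pos: [0.6257, 0.0961, 0.004]
tool_rot: [-3.137, 0.001, 1.134]
contact_force: [-7.4, 3.7, 4.9]
opening: 0.0002
```

Request:
carry_out:
  translation:
    - [0,0.001,0]
  turn:
    - [0,0,0]
  gripper: [1]

```text
time: 20.2
tool_pos: [0.6258, 0.0959, 0.0039]
tool_rot: [-3.136, 0.001, 1.134]
contact_force: [-10.0, 4.2, 7.0]
opening: 0.0004
```

Request:
carry_out:
  translation:
    - [0,-0.003,0]
    - [0,-0.004,0]
    - [0,-0.02,0]
    - [0,-0.03,0]
    - [0,-0.04,0]
    - [0,-0.05,0]
    - [0,0,-0.05]
    - [0,0,-0.05]
    - [0,0,-0.04]
    - [0.04,-0.02,0]
  turn:
    - [0,0,0]
    - [0,0,0]
    - [0,0,0]
    - [0,0,0]
    - [0,0,0]
    - [0,0,0]
    - [0,0,0]
    - [0,0,0]
    - [0,0,0]
    - [0,0,0]
  gripper: [1,1,1,1,1,1,1,1,1,1]

```text
time: 21.2
tool_pos: [0.4983, 0.1997, 0.1506]
tool_rot: [3.131, -0.007, 1.129]
contact_force: [1.5, 1.2, -1.0]
opening: 0.0003
```

Request:
carry_out:
  translation:
    - [0.045,-0.02,0]
    - [0.045,-0.02,0]
    - [0.045,-0.02,0]
    - [0,0,0]
    - [0,0,0]
  turn:
    - [0,0,0]
    - [0,0,0]
    - [0,0,0]
    - [0,0,0]
    - [0,0,0]
  gripper: [1,1,1,1,1]

```text
time: 21.7
tool_pos: [0.4963, 0.3505, 0.1439]
tool_rot: [3.141, 0.0, 1.136]
contact_force: [0.2, -0.6, -0.9]
opening: 0.0006
```

```bash
python3 loc.py .671 .0745 c11; python3 -c "
from h import *
p=read_camera('top')['img'][130:190,275:335]
a=cv2.resize(p,None,fx=9,fy=9,interpolation=cv2.INTER_CUBIC)[:,:,::-1]
cv2.imwrite('pics/c12.png',a)
b=cv2.imread('pics/c10.png'); print(np.abs(a.astype(int)-b).max(2).reshape(9,60,9,60).mean((1,3)).round(0))"
```

```text
hub (array([0.6679, 0.0757]), np.float64(0.12728142738342285))
(array([0.6694, 0.0754]), np.float64(0.03365731239318848))
(array([0.6654, 0.0739]), np.float64(0.17929679155349731))
vee (array([ 0.6722,  0.0744, -0.0313,  0.0563,  0.0861,  0.0247]), np.float64(0.07720154523849487))
(array([ 0.673 ,  0.0741, -0.0386,  0.0571,  0.0854,  0.0252]), np.float64(0.07055389881134033))
(array([ 0.6717,  0.0744, -0.0211,  0.0574,  0.0862,  0.0251]), np.float64(0.06416857242584229))
[0.4972 0.3484 0.1445] 22.0
[[1. 1. 1. 1. 1. 1. 1. 1. 1.]
 [1. 1. 1. 1. 1. 1. 1. 1. 1.]
 [1. 1. 1. 1. 2. 2. 1. 1. 1.]
 [1. 1. 1. 2. 4. 3. 3. 1. 1.]
 [1. 1. 2. 4. 2. 4. 2. 1. 1.]
 [1. 1. 2. 3. 2. 2. 4. 1. 1.]
 [1. 1. 2. 2. 1. 2. 1. 1. 1.]
 [1. 1. 1. 3. 6. 3. 1. 1. 1.]
 [1. 1. 1. 1. 1. 1. 1. 1. 1.]]
```

View pics/c12.png

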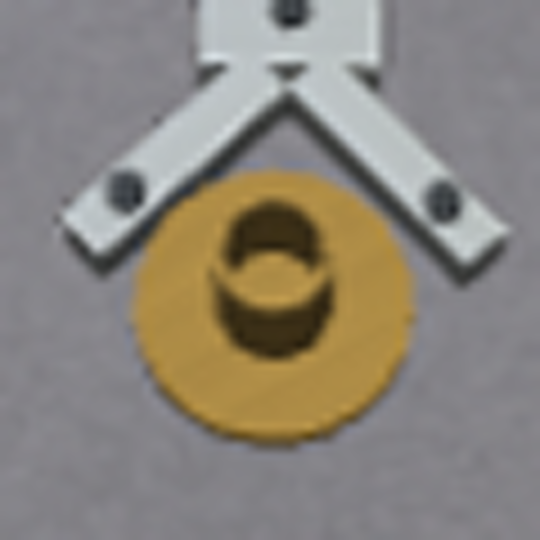

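```bash
cat > gap.py <<'E'
from h import *
np.set_printoptions(precision=2,suppress=True)
p=read_camera('top'); im=p['img'].astype(np.float32)
x0,y0=275,130; S=8
c=cv2.resize(im[y0:y0+60,x0:x0+60],None,fx=S,fy=S,interpolation=cv2.INTER_CUBIC)
full=lambda q:np.array([(q[0]+.5)/S-.5+x0,(q[1]+.5)/S-.5+y0])
# flange: brass saturation R-B
sat=(c[...,0]-c[...,2]); m=(sat>sat[250:300,150:160].mean()/2).astype(np.uint8)
k=max(cv2.findContours(m,0,1)[0],key=cv2.contourArea)[:,0]
W=np.array([ground(p,full(q),.008) for q in k])[:,:2]
from scipy.optimize import least_squares
up=W[:,0]>.655   # upper portion: top rim (near side shows wall)
f=lambda v:np.hypot(*(W[up]-v).T)-.038
r=least_squares(f,W.mean(0),loss='soft_l1',f_scale=.0003); ctr=r.x
print('flange ctr',ctr*1e3,'rms',f(ctr).std()*1e3)
r3=least_squares(lambda v:np.hypot(*(W[up]-v[:2]).T)-v[2],[*ctr,.038],loss='soft_l1',f_scale=.0003).x; print('free R',r3*1e3)
# bar tops: bright; edges perpendicular to nominal inner faces
g=c.mean(2)
for name,s in(('left',1),('right',-1)):
    for z,lab in((.022,'top')):
        pts=[]
        for t in np.linspace(.012,.060,25):
            best=None
            base=np.array([.6715+.0537,.0742]); yaw=-.02
            d=Rz(yaw+s*3*np.pi/4)[:2,0]; n=Rz(yaw+s*np.pi/4)[:2,0]  # n outwards into bar
            u=np.linspace(-.010,.010,161)
            Q=np.array([[*(base+d*t+n*a),z] for a in u]); px=proj(p,Q)
            v=cv2.remap(g,((px[:,0]-x0+.5)*S-.5).astype(np.float32)[None],((px[:,1]-y0+.5)*S-.5).astype(np.float32)[None],1)[0]
            i=np.argmax(np.gradient(cv2.GaussianBlur(v[:,None],(1,9),0)[:,0])); pts.append(Q[i,:2])
        pts=np.array(pts); vx,vy,a,b=cv2.fitLine(pts.astype(np.float32),cv2.DIST_HUBER,0,1e-4,1e-6).ravel()
        nn=np.array([-vy,vx]); nn*=np.sign(nn@n); res=(pts-[a,b])@nn
        print(name,'line ang deg',np.degrees(np.arctan2(vy,vx)),'resid mm',res.std()*1e3,'gap mm',((np.array([a,b])-ctr)@nn-.038)*1e3)
E
python3 gap.py
```

```text
flange ctr [668.55  75.09] rms 0.3566880872963299
free R [669.    75.06  37.59]Traceback (most recent call last):
  File "gap.py", line 20, in <module>
    for z,lab in((.022,'top')):
        ^^^^^
TypeError: cannot unpack non-iterable float object
```

```bash
sed -i "s/((.022,'top'))/((.022,'top'),)/" gap.py; python3 gap.py
```

```text
flange ctr [668.55  75.09] rms 0.3573240241610807
free R [669.01  75.06  37.59]
left line ang deg -45.404392 resid mm 0.2834895788647247 gap mm 0.14812227796536653
right line ang deg 44.039932 resid mm 0.2376272985191617 gap mm 3.848870662371051
```

The numeric check still shows about 3 mm of gap at the right arm, with the left arm touching. I'll push parallel to the left arm, squarely towards the right one. The result will be unambiguous either way.

Request:
carry_out:
  translation:
    - [0,0,0]
    - [0,0,0]
    - [0,0,0]
    - [-0.0141,0.0479,0]
    - [-0.0141,0.0479,0]
    - [-0.0141,0.0479,0]
    - [-0.0141,0.0479,0]
    - [-0.0141,0.0479,0]
    - [0,0,0]
    - [0,0,0]
  turn:
    - [0,0,0.1183]
    - [0,0,0.1183]
    - [0,0,0.1183]
    - [0,0,0]
    - [0,0,0]
    - [0,0,0]
    - [0,0,0]
    - [0,0,0]
    - [0,0,0]
    - [0,0,0]
  gripper: [1,1,1,1,1,1,1,1,1,1]

```text
time: 23.15
tool_pos: [0.6151, 0.1281, 0.144]
tool_rot: [-3.141, 0.0, 0.776]
contact_force: [0.2, 1.1, 0.8]
opening: 0.0005
```

Request:
carry_out:
  translation:
    - [0,0,0.04]
    - [0,0,0.04]
    - [0,0,0.03]
    - [0,0,0.02]
    - [0,0,0.009]
    - [0,0,0]
    - [0,0,0]
  turn:
    - [0,0,0]
    - [0,0,0]
    - [0,0,0]
    - [0,0,0]
    - [0,0,0]
    - [0,0,0]
    - [0,0,0]
  gripper: [1,1,1,1,1,1,1]

```text
time: 23.85
tool_pos: [0.6154, 0.1304, 0.0064]
tool_rot: [3.141, -0.001, 0.78]
contact_force: [-0.7, -0.7, -0.0]
opening: 0.0005
```

Request:
carry_out:
  translation:
    - [0,0.006,0]
    - [0,0.006,0]
    - [0,0.005,0]
    - [0,0.004,0]
    - [0,0.002,0]
    - [0,0.001,0]
    - [0,0.001,0]
    - [0,0,0]
  turn:
    - [0,0,0]
    - [0,0,0]
    - [0,0,0]
    - [0,0,0]
    - [0,0,0]
    - [0,0,0]
    - [0,0,0]
    - [0,0,0]
  gripper: [1,1,1,1,1,1,1,1]

```text
time: 24.65
tool_pos: [0.6324, 0.1118, 0.0052]
tool_rot: [-3.141, 0.0, 0.779]
contact_force: [0.1, 0.6, 0.4]
opening: 0.0005
```

Request:
carry_out:
  translation:
    - [0,0.001,0]
    - [0,0.001,0]
    - [0,0.001,0]
  turn:
    - [0,0,0]
    - [0,0,0]
    - [0,0,0]
  gripper: [1,1,1]

```text
time: 24.95
tool_pos: [0.6346, 0.1097, 0.0052]
tool_rot: [-3.142, -0.0, 0.779]
contact_force: [0.3, 0.1, 0.4]
opening: 0.0007
```

Request:
carry_out:
  translation:
    - [0,0.001,0]
    - [0,0.001,0]
  turn:
    - [0,0,0]
    - [0,0,0]
  gripper: [1,1]

```text
time: 25.15
tool_pos: [0.6352, 0.1088, 0.0051]
tool_rot: [-3.14, 0.001, 0.779]
contact_force: [-3.5, 2.8, 1.1]
opening: 0.0007
```

Request:
carry_out:
  translation:
    - [0,0.001,0]
  turn:
    - [0,0,0]
  gripper: [1]

```text
time: 25.25
tool_pos: [0.6361, 0.108, 0.0051]
tool_rot: [-3.14, 0.001, 0.779]
contact_force: [-2.4, 2.7, 2.0]
opening: 0.0004
```

Request:
carry_out:
  translation:
    - [0,0.001,0]
  turn:
    - [0,0,0]
  gripper: [1]

```text
time: 25.35
tool_pos: [0.637, 0.1071, 0.0052]
tool_rot: [-3.141, 0.0, 0.779]
contact_force: [-2.7, 3.5, 0.7]
opening: 0.0006
```

It's sliding towards the right arm at about 4 N, so the gap was real. I'll continue in small steps.

Request:
carry_out:
  translation:
    - [0,0.001,0]
  turn:
    - [0,0,0]
  gripper: [1]

```text
time: 25.45
tool_pos: [0.6375, 0.1065, 0.0051]
tool_rot: [-3.14, 0.001, 0.779]
contact_force: [-4.4, 6.1, 3.5]
opening: 0.0003
```

Request:
carry_out:
  translation:
    - [0,0.001,0]
  turn:
    - [0,0,0]
  gripper: [1]

```text
time: 25.55
tool_pos: [0.6376, 0.1063, 0.005]
tool_rot: [-3.139, 0.001, 0.779]
contact_force: [-7.2, 7.4, 2.9]
opening: 0.0003
```

Request:
carry_out:
  translation:
    - [0,0.0007,0]
  turn:
    - [0,0,0]
  gripper: [1]

```text
time: 25.65
tool_pos: [0.6377, 0.1063, 0.005]
tool_rot: [-3.138, 0.001, 0.779]
contact_force: [-8.5, 8.7, 5.1]
opening: 0.0004
```

Request:
carry_out:
  translation:
    - [0,-0.003,0]
    - [0,-0.004,0]
    - [0,-0.02,0]
    - [0,-0.03,0]
    - [0,-0.03,0]
    - [0,0,-0.05]
    - [0,0,-0.05]
    - [0,0,-0.04]
    - [0,-0.05,0]
    - [0,-0.05,0]
  turn:
    - [0,0,0]
    - [0,0,0]
    - [0,0,0]
    - [0,0,0]
    - [0,0,0]
    - [0,0,0]
    - [0,0,0]
    - [0,0,0]
    - [0,0,0]
    - [0,0,0]
  gripper: [1,1,1,1,1,1,1,1,1,1]

```text
time: 26.65
tool_pos: [0.5091, 0.2378, 0.147]
tool_rot: [3.139, -0.005, 0.776]
contact_force: [-0.8, 0.7, -1.3]
opening: 0.0005
```

Request:
carry_out:
  translation:
    - [0,-0.05,0]
    - [0,-0.05,0]
    - [0,-0.03,0]
    - [0,0,0]
    - [0,0,0]
  turn:
    - [0,0,0]
    - [0,0,0]
    - [0,0,0]
    - [0,0,0]
    - [0,0,0]
  gripper: [1,1,1,1,1]

```text
time: 27.15
tool_pos: [0.417, 0.3306, 0.1455]
tool_rot: [3.14, -0.001, 0.781]
contact_force: [0.1, 0.5, -0.1]
opening: 0.0005
```

```bash
python3 gap.py; python3 -c "
from h import *
p=read_camera('top')['img'][130:190,275:335]
q=read_camera('scene')['img'][220:285,220:285]
cv2.imwrite('pics/c13.png',cv2.hconcat([cv2.resize(x,(400,400),interpolation=cv2.INTER_CUBIC) for x in (p,q)])[:,:,::-1])
print(robot.observe()['tool_pos'],robot.observe()['time'])"
```

```text
flange ctr [670.99  72.6 ] rms 0.3446817271543073
free R [671.39  72.59  37.63]
left line ang deg -45.411076 resid mm 0.27097099264200347 gap mm 0.14725536898572977
right line ang deg 44.011173 resid mm 0.26491423853851553 gap mm 0.4347718387072638
[0.41776838 0.32954649 0.14525737] 27.3
```

View pics/c13.png

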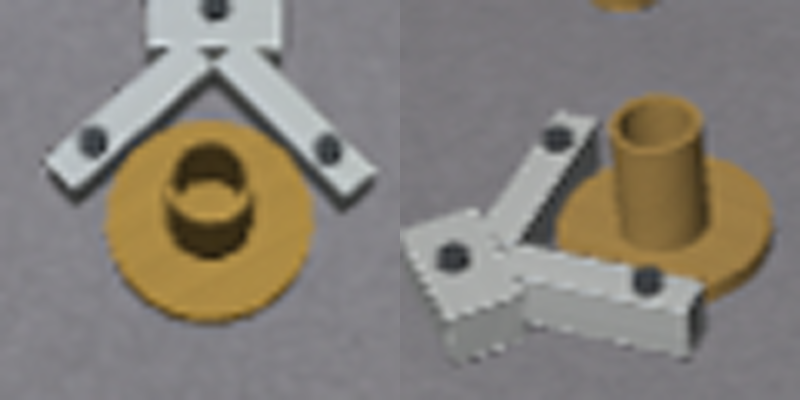

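Both arms now touch: gaps are 0.15 and 0.4 mm, within the measuring bias, and the picture shows it symmetric. A quick bystander check against the first pictures, then I hand in.

```bash
python3 -c "
from h import *
for c,R in (('top',dict(sleeve=(367,180),jar=(239,176),bearing=(245,146))),('scene',dict(sleeve=(253,212),jar=(313,292),bearing=(270,307)))):
  a=read_camera(c)['img'].astype(int); b=cv2.imread(f'pics/{c}1.png')[:,:,::-1]
  for n,(x,y) in R.items(): print(c,n,np.abs(a-b)[y-18:y+18,x-18:x+18].max(2).mean().round(2))
o=robot.observe(); print(o['time'],o['contact_force'])
print(robot.hand_in())"
```

```text
top sleeve 8.3
top jar 6.96
top bearing 8.53
scene sleeve 4.02
scene jar 3.74
scene bearing 4.1
27.4 [ 0.01087357 -0.3440871   0.54638124]
the job is handed in; nothing more can be done
None
```

The brass hub now stands on its flange in the vee, tube up and touching both arms. The job was handed in at 27.4 s with the hand clear and about 20 cm or more away.

- **Righting:** I rolled the hub over its rim with the fingertips either side of its tube. The push was about 1 N, and it fell flat on its flange by itself.
- **Seating:** I pushed it standing into the vee. The first push wedged against the left arm and left a gap of about 3–4 mm at the right arm. A second push, angled 25° towards the right arm, hardly moved it. A third, parallel to the left arm, slid it about 3 mm until it stopped on the right arm. The highest force I read was about 13 N.
- **Final check:** The measured gaps are 0.15 mm at the left arm and 0.4 mm at the right, with fit residuals of about 0.3 mm. The left value is the same as when the hub was wedged against that arm.
- **Disagreements:** With the hub seated, the scene-camera fit put it up to 4 mm from the top-camera fit. The vee partly hides the hub in that view, so I relied on the edge measurement from the top camera.
- **Bystanders:** I never steered the hand into the sleeve, jar or bearing. The before-and-after picture differences there were low but not zero: 7–8.5 grey levels in the top view and about 4 in the scene view. They were similar for all three, which looks more like picture noise or lighting than movement. That check alone doesn't prove they stayed put.

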